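# Quarter-turn slot stop on the engraver bed

### The job

Take the orange-finned stop from the grey rack, drop its T-nut into the middle slot of the aluminium bed in front of the copper board until the dark collar sits on the bed, and twist it a quarter turn clockwise (seen from above) so the nut locks crosswise under the slot. Then slide the locked stop along the slot so that its collar pushes the board squarely up against the bright nose bar of the steel fence, press it home snugly with about 12 N for a second (never more than 20 N), and let go, leaving stop, board and nose bar in contact. Only the stop may push the board; never force the stop hard against the bed (more than 60 N), and leave everything else where it is.

Things in the scene. Friction and masses are not known exactly. Their poses are not given: they have to be found in the camera images.
- stop: Loose quarter-turn slot stop, 250 g (times 0.7 to 1.4), starting upright in one of the rack's three sockets. Origin on its axis at the collar's underside (the seating face), z up. Dark collar: diameter 38, z 0 to 18. Above it an orange fin to grip: 32 long along x, 14 thick along y, z 18 to 50. Below it a neck of diameter 14 and the T-nut, whose long side lies along x like the fin.
- stop_nut (a point): Middle of the nut's foot, 14.5 below the stop's origin; axes as the stop's. Nut 7 high, 25 (x) x 16 (y), its lowest 2 narrowed to 17 x 13.6. Same after a half turn. Two opposite corners are rounded: in the slot it turns clockwise (seen from above) to a hard stop at about 93 degrees (springy beyond; held hard against it the nut drags, so ease back to 90 before sliding); the other way it jams at about 30.
- bed: Fixed aluminium T-slot bed, 180 (x) x 300 (y), top at z 40; blue end plates 12 thick at both y ends. Origin under its centre. Three slots run along its y at x -55, 0, +55; each mouth is 18 wide and its lips 6 thick, with a cavity below 26 wide and 12 high. The middle slot (x 0) is the one to use. Once turned crosswise the nut has about 1.5 of vertical play under the lips.
- slot_entry (a point): A free place to put the nut in: on the middle slot's centre line, at the bed's top surface, 65 from the -y end of the aluminium (bed y -85). Axes as the bed's.
- fence: Dark steel fence fixed on the bed, 170 (along x) x 20 x 16 high. Origin at the bed's top in the middle of its -y face (bed y +130); axes as the bed's. Before it stands a bright steel nose bar, 164 long, 14 high, that the board is pushed against. The nose is clamped anew each time: its face lies 6 to 30 on the -y side of the origin, how far is not measured, so feel for it. It does not give.
- board: Loose copper-faced wooden board, 150 (x) x 70 (y) x 10 thick, about 250 g (0.7 to 1.4 times that), flat on the bed between slot_entry and the fence, its far edge 35 to 60 from the fence's origin and at least 5 from the nose bar, a few degrees askew; it drags with 1 to 4 N. Pushed mid-edge it squares itself on the nose. Origin under its centre.
- board_near (a point): Middle of the board's edge nearest the slot entry (board y -35), at half thickness; axes as the board's.
- board_far (a point): Middle of the board's edge nearest the fence (board y +35), at half thickness; axes as the board's.
- rack: Fixed grey rack, 240 (x) x 64 (y) x 30 high, origin under its centre. Three round through sockets of diameter 32.5 at x -75, 0, +75; collars rest on its top. The stop stands in any of them, fin within 0.6 rad of the rack's x or so; the other two hold the studs.
- knob_stud: Loose stud with a round blue knob, diameter 30, 42 tall above the rack, in a rack socket: leave alone. Origin at its collar's underside.
- bolt_stud: Loose bare steel stud with a brass nut, 42 tall above the rack, in a rack socket: leave alone. Origin at its collar's underside.
- bed_clamp: Loose brass slotted strap, 18 x 62 x 8, lying on the bed about 75 to the +x side of the middle slot near the entry end: leave alone. Origin under its centre.
- table_clamp: Loose brass slotted strap, 18 x 62 x 8, on the table: leave alone. Origin under its centre.
- spanner: Loose steel spanner, 130 long, on the table: leave alone.
- probe_puck: Loose black ring, diameter 40, 18 high, on the table: leave alone. Origin under its centre.
- swarf_brush: Loose brush, 170 long, on the table: leave alone.
- offcut: Loose copper offcut 60 x 45 x 6 on the table: leave alone. Origin under its centre.
- oil_can: Loose white bottle with a red cap, diameter 44, 110 tall, on the table: leave alone. Origin under its centre.
Not all that is in view belongs to the job. What is shaped like the stop but purple is not meant.

How it is judged:
By the outcome, as a careful person would: the job done as asked, in the order asked, and still so for the second after the job is handed in, with the robot touching nothing.
It also fails if it takes over 72 s, if anything falls off the work surface, if the arm or the gripper's body presses on something with over 40 N, if the wrist force passes 120 N, or if a joint passes its speed limit or range.

### The arm

A 6-joint arm with a two-finger parallel gripper is mounted at the origin on the work surface. World frame = base frame: x ahead of the robot, y to its left, z up, the work surface at z = 0. Lengths are in mm, angles in rad, forces in N, time in s.
With the tool pointing down it reaches from about 275 to 1000 mm from the base axis. Payload 8.4 kg.
Tool frame: the origin (TCP) lies on the centre line of the jaws, within the pads' length; the fingertips stand r.tip_reach ahead of it and the grasp point (between the pads) lies 11 mm behind it (r.tip_reach is the distance from the TCP to the fingertips, in mm); z points along the fingers, y is the line along which they close (so a half turn about z gives the same grasp; the last joint's range is limited). The gripper opens to 85 mm and grips with 20 to 120 N. Pads are 22 mm wide; open, the fingers measure 114 mm over their backs; the gripper's body (76 mm by 85 mm) begins 54 mm behind the grasp point. The pads swing forward as they close: fully open they stand 13 mm farther back than shut.
Start: joints at [1.304, 0.353, 1.633, -0, 1.155, -0.002], TCP at [163.571, 603.218, 239.281] pointing down, gripper open.
Joint ranges: [-2.63, 2.63], [-0.92, 2.1], [0.06, 2.66], [-1.3, 4.44], [0, 2.69], [-3.02, 3.02]. Speed limits (rad/s): [2.22, 2.22, 2.79, 3.14, 3.14, 3.14].

### API

Orientations are given as [roll, pitch, yaw] about the fixed x, y, z axes, in that order (R = Rz(yaw) Ry(pitch) Rx(roll)).
In Python, from rig import r gives the robot as it stands.
- The arm moves only by the tool carry_out, never from a script. Its argument "targets" is a list of rows, each an object with "dp": the shift along the tool's x, y, z in mm, a list of three; "yaw": the turn about the tool's z in degrees. A call has 1 to 12 rows; each row is the pose to reach, as a shift and turn from the pose commanded when the call began, along the tool's axes at that moment; what a row does not reach only later rows make up. A row lasts 1/8 s, in which the tool goes at most 62.5 mm and 10.7 degrees, less where a joint would pass 70% of its speed; a pose out of reach is approached as far as the arm can. A call with a gripper value outside its range is refused whole. "fingers" is the opening, from -1 (shut) to 1 (fully open), so that 0 is half open, set as the call begins (left out, the last holds). The fingers move at their own pace and stop on an object; "grip_force" is the grip in N (left out, the last holds). Time passes only in rows, so rows that repeat a pose let the fingers close. It gives the time, the measured TCP pose, the force, the opening and the grip force at its end, in the units of the state.
- r.sense(): the state, without advancing time (a new reading comes with each control period).
- r.grab_frame(name): name is "scene" or "side" or "wrist"; returns the picture (420x560x3 uint8, red, green, blue); there is no depth.
- r.get_calibration(name): a dict with "fx", "fy", "cx", "cy" (pixels), "rvec" (rotation vector, rad) and "tvec" (3), from world to camera coordinates, as OpenCV has them. Camera axes: x right, y down, z forward; pixel columns grow to the right and rows downward; lengths in mm; the calibration is good to about 2 mm. A picture is of the moment at which its call begins: read the wrist's pose just before it. get_calibration takes no time and is no camera call; for the wrist camera it gives the pose at the moment of the call.
- r.sign_off(): hands the job in; it is judged then, once.
The state is a dict: "clock": time; "qpos": joint angles; "qvel": joint speeds; "joint_efforts": joint torques, N m; "eef_pos": TCP position; "tcp_rot": TCP orientation; "contact_force": force on the tool from outside, world axes, zero at the start; "wrist_torque": the same for the moment, N m; "opening": opening from 0.0 (shut) to 1.0 (fully open); "grasp_force": force on a finger pad.
Only numpy, scipy, OpenCV 4.12 (cv2) and the standard library are available. Lean on these libraries where they do the work, as an engineer would, in place of code of your own. Each camera call takes 0.05 s, during which the arm holds its last target. There are 200 camera calls.

## Working session

There is one attempt and no reset: what is moved stays moved. The work goes in short steps, Python scripts to look and compute and a tool call to move; the robot and the scene stay as the last step left them, time stands still between calls to the robot, and variables do not carry over. Pictures are saved under pics/ and viewed, at most 10 in all, crops included, and the job is handed in when it is done.

Besides the shell and the picture viewer there is one more tool, called after ">>>" as name([rows], argument=value, ...), one row to a line, values as JSON. carry_out: Moves the arm, as the interface text tells. Its arguments: {"type":"object","properties":{"targets":{"type":"array","items":{"type":"object","properties":{"dp":{"type":"array","items":{"type":"number"}},"yaw":{"type":"number"}}}},"fingers":{"type":"number"},"grip_force":{"type":"number"}},"required":["targets"]}

```bash
mkdir -p pics; cat > h.py <<'E'
import numpy as np, cv2
from rig import r
def snap(n,f):
    c=r.get_calibration(n); im=r.grab_frame(n); cv2.imwrite('pics/'+f,cv2.cvtColor(im,cv2.COLOR_RGB2BGR)); return c,im
def ray(c,u,v,z):
    R,_=cv2.Rodrigues(np.array(c['rvec'],float)); t=np.array(c['tvec'],float).ravel()
    d=R.T@np.array([(u-c['cx'])/c['fx'],(v-c['cy'])/c['fy'],1]); o=-R.T@t
    return o+d*(z-o[2])/d[2]
def proj(c,P):
    K=np.array([[c['fx'],0,c['cx']],[0,c['fy'],c['cy']],[0,0,1.]])
    return cv2.projectPoints(np.array(P,float).reshape(-1,1,3),np.array(c['rvec'],float),np.array(c['tvec'],float),K,None)[0][:,0]
E
python3 - <<'E'
from h import *
import pickle
s=r.sense(); print(s, r.tip_reach)
d={}
for n in ['scene','side','wrist']:
    c,im=snap(n,n+'0.png'); d[n]=c; print(n,c)
a=cv2.imread('pics/scene0.png');pickle.dump(d,open('cal0.pkl','wb'))
E
```

```text
{'clock': 0.0, 'qpos': array([ 1.30356319e+00,  3.53663878e-01,  1.63411977e+00,  5.13236147e-07,
        1.15518383e+00, -2.41189178e-03]), 'qvel': array([-6.57909679e-04, -7.84341924e-04, -8.59697515e-05, -2.47395219e-04,
        9.98921176e-04,  7.83409462e-04]), 'joint_efforts': array([-1.31838322e-03, -6.05245543e+01, -3.42067730e+01,  1.14730792e-04,
        9.04824352e-03, -2.54350192e-05]), 'eef_pos': array([163.4731135 , 602.77412716, 238.55798856]), 'tcp_rot': array([-3.14021784e+00, -3.78517220e-06,  2.87677119e+00]), 'contact_force': array([-0.11564235,  0.02872258,  0.16946102]), 'wrist_torque': array([ 0.01314009, -0.00354661,  0.01629904]), 'grasp_force': 0.0, 'opening': 0.9991607252463132} 8.0
scene {'fx': 446.875679616948, 'fy': 446.875679616948, 'cx': 271.9831028498783, 'cy': 210.9129964221879, 'rvec': array([ 1.91108089,  1.53959901, -0.65370264]), 'tvec': array([-140.32459385, -357.20839845, 1770.29365823])}
side {'fx': 521.9517456396691, 'fy': 521.9517456396691, 'cx': 271.75508103995384, 'cy': 202.2291230247049, 'rvec': array([ 2.05564431, -0.77966723,  0.41238823]), 'tvec': array([-421.16816179,  276.8422996 , 1078.19818802])}
wrist {'fx': 299.6863997844625, 'fy': 299.6863997844625, 'cx': 278.1094905700001, 'cy': 208.4381989610848, 'rvec': array([-2.29207013, -1.75390753, -0.27031512]), 'tvec': array([-624.52289831,  -38.11779902,  379.45980966])}
```

View pics/scene0.png

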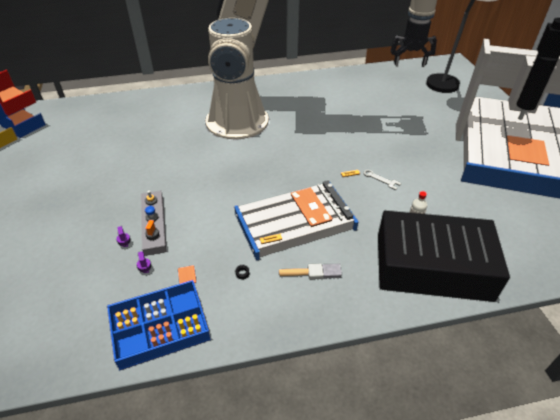

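View pics/wrist0.png

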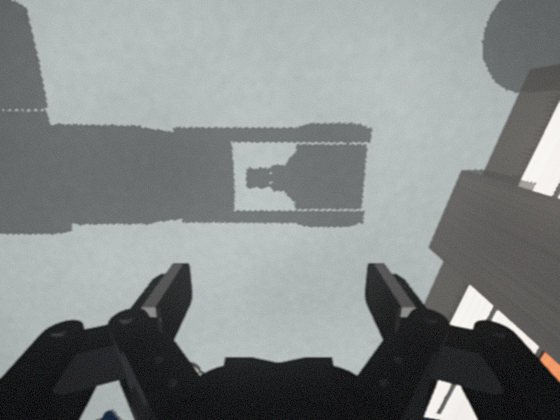

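The scene shows the bed around (297,216) with its fence on the right (338,198), the board at (310,205), and the rack at (152,222) with the orange stop at about (151,228). The wrist view shows mostly table and shadow.

```bash
python3 - <<'E'
import cv2,pickle
from h import *
a=cv2.imread('pics/scene0.png')[175:275,110:370]
cv2.imwrite('pics/sc1.png',cv2.resize(a,None,fx=3,fy=3,interpolation=cv2.INTER_CUBIC))
c=pickle.load(open('cal0.pkl','rb'))['scene']
for n,u,v,z in [('stopcollar',151,235,40),('fin',151,228,65),('rackA',152,195,30),('rackB',152,248,30),('bedL',246,230,40),('bedfence',343,200,40),('board',311,206,50)]: print(n,ray(c,u,v,z).round())
E
```

```text
stopcollar [ 587. -337.   40.]
fin [ 584. -332.   65.]
rackA [ 403. -332.   30.]
rackB [ 629. -337.   30.]
bedL [627. -67.  40.]
bedfence [568. 247.  40.]
board [582. 140.  50.]
```

View pics/sc1.png

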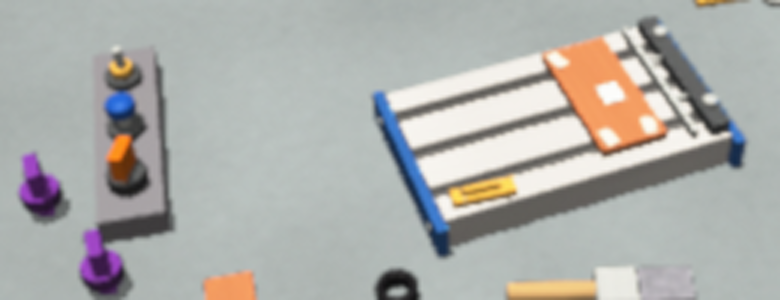

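View pics/side0.png

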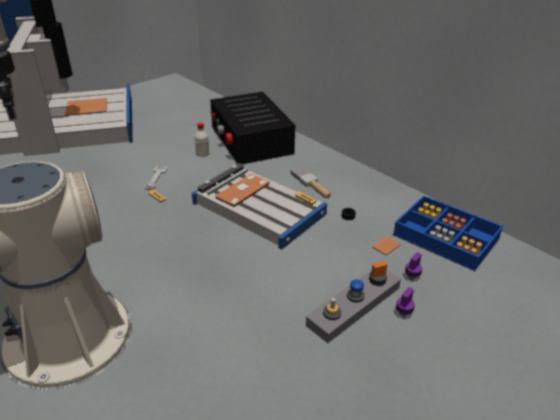

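The crop shows the stop in the rack's outer socket, with its fin at crop (120,157) and the bolt and knob studs in the other two. On the bed it shows the fence and nose at the right end and the clamp at the lower left. The side view agrees: stop at (379,272), bed at (260,203).

```bash
python3 - <<'E'
import pickle
from h import *
d=pickle.load(open('cal0.pkl','rb'));c=d['wrist'];s=r.sense()
from scipy.spatial.transform import Rotation as Ro
R,_=cv2.Rodrigues(c['rvec']);o=-R.T@c['tvec']
T=Ro.from_euler('xyz',s['tcp_rot']).as_matrix()
print('cam in tool',T.T@(o-s['eef_pos']),'\n',T.T@R.T)
c=d['scene'];f=lambda x,y,z:ray(c,110+x/3,175+y/3,z).round(1)
for n,a in {'bed corner nearL(-x,-y?)':(385,112,40),'bed cornr +x-y':(437,222,40),'bed +x +y':(733,145,40),'stopcollar':(126,178,45),'fintop':(122,142,80),'rack1':(98,222,30),'rack2':(155,50,30),'rack3':(95,52,30),'rack4':(168,215,30)}.items(): print(n,f(*a))
for p in [(300,0),(90,0)]: pass
w=T.T@(np.array([600,60,240])-s['eef_pos']);print('dp to above bed',w)
w=T.T@(np.array([585,-333,240])-s['eef_pos']);print('dp to rack',w)
E
```

```text
cam in tool [  78.18331654   -0.233633   -134.47687848] 
 [[ 3.23011754e-04 -9.53531397e-01 -3.01293496e-01]
 [ 9.99999566e-01  4.46608485e-05  9.30740610e-04]
 [-8.74034371e-04 -3.01293666e-01  9.53530997e-01]]
bed corner nearL(-x,-y?) [550.7 -77.4  40. ]
bed cornr +x-y [704.4 -52.9  40. ]
bed +x +y [670.4 247.7  40. ]
stopcollar [ 590.  -333.5   45. ]
fintop [ 576.4 -330.1   80. ]
rack1 [ 626.7 -363.2   30. ]
rack2 [ 394.  -301.8   30. ]
rack3 [ 383.1 -364.6   30. ]
rack4 [ 632.2 -298.3   30. ]
dp to above bed [-563.38462585 -409.70661562   -0.83460741]
dp to rack [-6.51770145e+02 -7.92932184e+02 -4.30152565e-01]
```

>>> carry_out([
  {"dp": [-50,-37,-10]},
  {"dp": [-98,-72,-20]},
  {"dp": [-146,-108,-30]},
  {"dp": [-194,-143,-40]},
  {"dp": [-242,-178,-40]},
  {"dp": [-290,-214,-40]},
  {"dp": [-338,-249,-40]},
  {"dp": [-386,-285,-40]},
  {"dp": [-434,-320,-40]},
  {"dp": [-482,-355,-40]},
  {"dp": [-527,-388,-40]},
  {"dp": [-527,-388,-40]},
], fingers=0.0)

```text
schema error: expected keys dp, yaw
```

```bash
python3 - <<'E'
import pickle
from h import *
s=r.sense();c,im=snap('wrist','w1.png');pickle.dump((s,c),open('w1.pkl','wb'))
print(s['clock'],s['eef_pos'],s['tcp_rot'],s['qpos'],np.abs(s['qvel']).max(),s['opening'])
E
```

```text
0.15 [163.49046117 602.88142199 238.72396406] [-3.14054170e+00  1.92504686e-05  2.87677124e+00] [ 1.30359366e+00  3.53511960e-01  1.63395363e+00 -2.37772140e-05
  1.15517797e+00 -2.37162325e-03] 0.0025871423250387908 0.9971843020109428
```

View pics/w1.png

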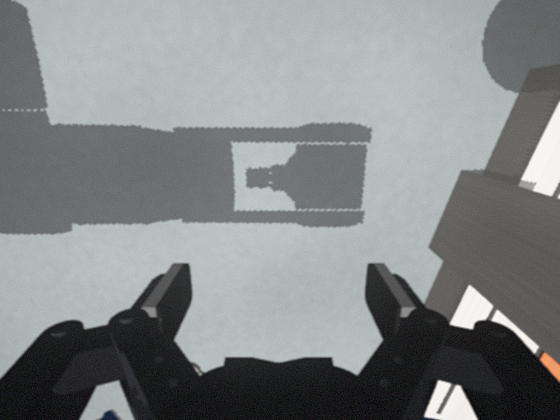

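The move was refused because yaw was missing, so the view is unchanged and that picture was wasted. I'll send it again with yaw.

>>> carry_out([
  {"dp": [-50,-37,-10],"yaw": 0},
  {"dp": [-98,-72,-20],"yaw": 0},
  {"dp": [-146,-108,-30],"yaw": 0},
  {"dp": [-194,-143,-40],"yaw": 0},
  {"dp": [-242,-178,-40],"yaw": 0},
  {"dp": [-290,-214,-40],"yaw": 0},
  {"dp": [-338,-249,-40],"yaw": 0},
  {"dp": [-386,-285,-40],"yaw": 0},
  {"dp": [-434,-320,-40],"yaw": 0},
  {"dp": [-482,-355,-40],"yaw": 0},
  {"dp": [-527,-388,-40],"yaw": 0},
  {"dp": [-527,-388,-40],"yaw": 0},
], fingers=0.0)

```text
clock: 1.7
eef_pos: [572.5, 87.8, 278.9]
tcp_rot: [-3.141, 0.001, 2.873]
contact_force: [-0.1, 0.6, 0.6]
opening: 0.501
grasp_force: 0.0
```

```bash
python3 - <<'E'
import pickle
from h import *
s=r.sense();c,im=snap('wrist','w2.png');pickle.dump((s,c),open('w2.pkl','wb'))
print(s['clock'],s['eef_pos'],s['tcp_rot'],s['qpos'],np.abs(s['qvel']).max())
E
```

```text
1.7 [572.46573193  87.82886315 278.92705851] [-3.14100449e+00  5.09791385e-04  2.87288701e+00] [ 1.50075389e-01  2.46052083e-01  1.69037154e+00 -7.97419215e-04
  1.20494257e+00 -1.15172996e+00] 0.057589938598938
```

View pics/w2.png

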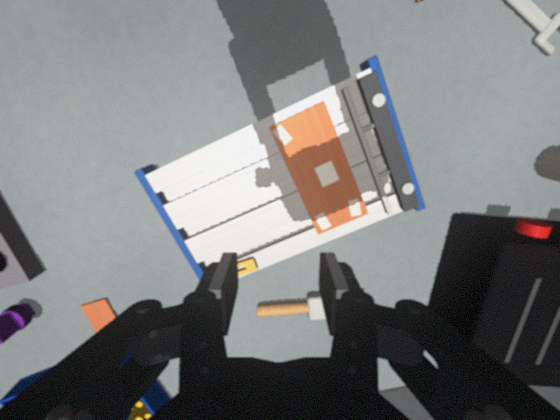

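The view shows the bed with its end plates from (140,172) to (200,270) and from (372,60) to (420,205). The board runs from (272,125) to (366,213), the nose bar is near (365,150), and the clamp is at (247,266). I'll rectify it to the z=40 plane to measure.

```bash
python3 - <<'E'
import pickle
from h import *
s,c=pickle.load(open('w2.pkl','rb'))
im=cv2.imread('pics/w2.png')
X,Y=np.meshgrid(np.arange(-110,290,.5),np.arange(490,760,.5)) # cols=world y, rows=world x
P=np.stack([Y,X,np.full_like(X,40.)],-1).reshape(-1,3)
m=proj(c,P).reshape(*X.shape,2).astype(np.float32)
o=cv2.remap(im,m[...,0],m[...,1],cv2.INTER_CUBIC)
for k in range(0,800,100): cv2.putText(o,str(-110+k//2),(k,10),0,.35,(0,0,255)); cv2.line(o,(k,12),(k,18),(0,0,255))
for k in range(20,540,100): cv2.putText(o,str(490+k//2),(0,k),0,.35,(0,0,255)); cv2.line(o,(25,k),(32,k),(0,0,255))
cv2.imwrite('pics/rect.png',o)
E
```

```text
(no output)
```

View pics/rect.png

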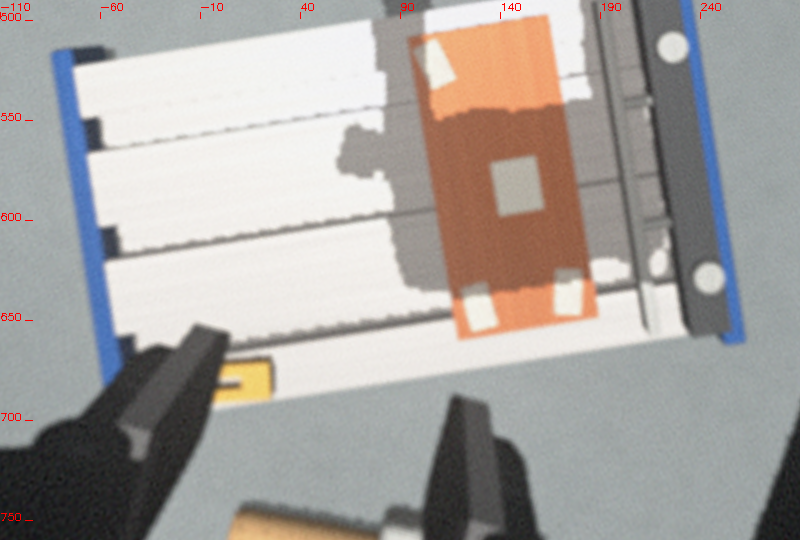

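The rectified view gives a bed yaw of about 0.15. The slot entry is near (601.5, 4.5), the board's near edge on the slot is at y of about 107, and the nose face is at y of about 198. Next I go above the rack.

>>> carry_out([
  {"dp": [-13,-46,0],"yaw": -2},
  {"dp": [-27,-92,0],"yaw": -4},
  {"dp": [-40,-140,0],"yaw": -6},
  {"dp": [-53,-188,15],"yaw": -8},
  {"dp": [-66,-235,30],"yaw": -10},
  {"dp": [-80,-282,45],"yaw": -12},
  {"dp": [-93,-330,60],"yaw": -14},
  {"dp": [-106,-375,70],"yaw": -15},
  {"dp": [-114,-405,80],"yaw": -15},
  {"dp": [-114,-405,80],"yaw": -15},
  {"dp": [-114,-405,80],"yaw": -15},
])

```text
clock: 3.12
eef_pos: [574.8, -328.3, 199.4]
tcp_rot: [3.141, -0.0, 3.139]
contact_force: [-0.1, -0.5, -0.5]
opening: 0.496
grasp_force: 0.0
```

```bash
python3 - <<'E'
import pickle
from h import *
s=r.sense();c,im=snap('wrist','w3.png');pickle.dump((s,c),open('w3.pkl','wb'))
print(s['clock'],s['eef_pos'],s['tcp_rot'],np.abs(s['qvel']).max())
E
```

```text
3.125 [ 574.77453941 -328.32126516  199.35770623] [ 3.14077309e+00 -3.25064288e-04  3.13929810e+00] 0.00948645952062217
```

View pics/w3.png

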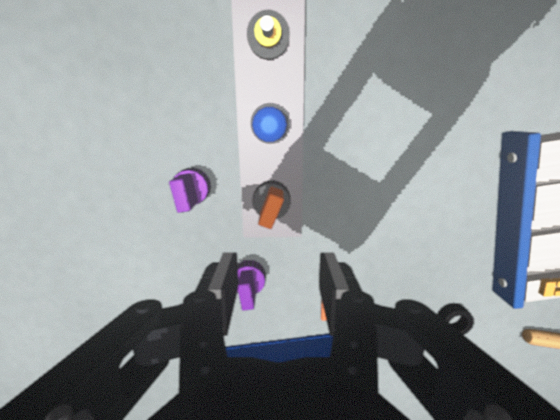

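The fin is at about (269,210) in the nearest socket, the purple decoys are at (248,285) and (188,190), and the studs are further up the rack.

```bash
python3 - <<'E'
import pickle
from h import *
s,c=pickle.load(open('w3.pkl','rb'));im=cv2.imread('pics/w3.png')
h=cv2.cvtColor(im,cv2.COLOR_BGR2HSV);m=((h[...,0]<15)&(h[...,1]>150)&(h[...,2]>60)).astype(np.uint8);m[:180]=0;m[240:]=0;m[:,:245]=0;m[:,300:]=0
ys,xs=np.nonzero(m);print(len(ys),xs.min(),xs.max(),ys.min(),ys.max())
print(im[195:232:4,268].tolist())
P=np.array([ray(c,u,v,80)[:2] for u,v in zip(xs,ys)],np.float32)
print(cv2.minAreaRect(P),P.mean(0)); print(cv2.boxPoints(cv2.minAreaRect(P)))
# model fit: silhouette of fin at (x,y,a)
from scipy.optimize import minimize
def sil(p):
    ca,sa=np.cos(p[2]),np.sin(p[2]);Q=[(p[0]+ca*i*16-sa*j*7,p[1]+sa*i*16+ca*j*7,z) for i in(-1,1) for j in(-1,1) for z in(48,80)]
    o=np.zeros((1680,2240),np.uint8);hull=cv2.convexHull(((proj(c,Q)+.5)*4).astype(np.float32)).astype(int);cv2.fillConvexPoly(o,hull,1);return o
M=cv2.resize(m,None,fx=4,fy=4,interpolation=0)
f=lambda p:-(sil(p)&M).sum()/(sil(p)|M).sum()
best=min((minimize(f,[P[:,0].mean(),P[:,1].mean(),a],method='Nelder-Mead',options=dict(initial_simplex=[[P[:,0].mean()+i,P[:,1].mean()+j,a+k] for i,j,k in((0,0,0),(5,0,0),(0,5,0),(0,0,.2))])) for a in(-.5,-.2,.2,.5)),key=lambda q:q.fun);print(best.x,best.fun)
E
```

```text
450 260 282 194 227
[[60, 78, 123], [67, 97, 171], [69, 112, 193], [67, 109, 196], [67, 113, 194], [63, 106, 191], [63, 107, 191], [70, 110, 195], [84, 113, 186], [199, 195, 200]]
((578.6879272460938, -335.0545349121094), (13.245590209960938, 30.262168884277344), 66.48890686035156) [ 578.4792  -334.70065]
[[ 562.17096 -335.09134]
 [ 589.92084 -347.16373]
 [ 595.2049  -335.01773]
 [ 567.455   -322.94534]]
[ 598.47924805 -309.70068359   -2.1       ] 0.0<stdin>:15: RuntimeWarning: overflow encountered in scalar negative
```

```bash
python3 - <<'E'
import pickle
from h import *
s,c=pickle.load(open('w3.pkl','rb'));im=cv2.imread('pics/w3.png')
h=cv2.cvtColor(im,cv2.COLOR_BGR2HSV);m=((h[...,0]<15)&(h[...,1]>130)&(h[...,2]>50)).astype(np.uint8);m[:180]=0;m[240:]=0;m[:,:245]=0;m[:,300:]=0
from scipy.optimize import minimize
def sil(p):
    ca,sa=np.cos(p[2]),np.sin(p[2]);Q=[(p[0]+ca*i*16-sa*j*7,p[1]+sa*i*16+ca*j*7,z) for i in(-1,1) for j in(-1,1) for z in(48,80)]
    o=np.zeros((1680,2240),np.uint8);hull=cv2.convexHull(((proj(c,Q)+.5)*4).astype(np.float32)).astype(int);cv2.fillConvexPoly(o,hull,1);return o
M=cv2.resize(m,None,fx=4,fy=4,interpolation=0)
f=lambda p:-float((sil(p)&M).sum())/float((sil(p)|M).sum())
for a in(-.6,-.4,-.2):
    q=minimize(f,[579,-335,a],method='Nelder-Mead',options=dict(initial_simplex=[[579+i,-335+j,a+k] for i,j,k in((0,0,0),(5,0,0),(0,5,0),(0,0,.2))]));print(q.x,q.fun)
E
```

```text
[ 5.81109624e+02 -3.34672288e+02 -2.76595253e-01] -0.758073008073008
[ 5.81082955e+02 -3.34760783e+02 -2.85344019e-01] -0.7607092696629213
[ 5.81082404e+02 -3.34901396e+02 -2.75960884e-01] -0.7591535692334709
```

>>> carry_out([
  {"dp": [-3,-3,35],"yaw": 9},
  {"dp": [-6,-6,65],"yaw": 19},
  {"dp": [-6,-6,65],"yaw": 19},
  {"dp": [-6,-6,65],"yaw": 19},
])

```text
clock: 3.68
eef_pos: [581.4, -335.3, 135.7]
tcp_rot: [-3.141, 0.001, 2.812]
contact_force: [-0.1, -0.6, 0.3]
opening: 0.501
grasp_force: 0.0
```

```bash
cat >fit.py <<'E'
import pickle,sys
from h import *
from scipy.optimize import minimize
s=r.sense();c,im=snap('wrist',sys.argv[1])
im=im[...,::-1].copy();h=cv2.cvtColor(im,cv2.COLOR_BGR2HSV);m=((h[...,0]<18)&(h[...,1]>130)&(h[...,2]>40)).astype(np.uint8)
x,y,a,z0=map(float,sys.argv[2:6])
u,v=proj(c,[[x,y,z0+40]])[0]
k,l,st,_=cv2.connectedComponentsWithStats(m);
i=max(range(1,k),key=lambda i:st[i,4]*(abs(st[i,0]+st[i,2]/2-u)<40)*(abs(st[i,1]+st[i,3]/2-v)<50));m=(l==i).astype(np.uint8);print(s['eef_pos'],s['tcp_rot'],st[i])
def sil(p):
    ca,sa=np.cos(p[2]),np.sin(p[2]);Q=[(p[0]+ca*i*16-sa*j*7,p[1]+sa*i*16+ca*j*7,z) for i in(-1,1) for j in(-1,1) for z in(z0+18,z0+50)]
    o=np.zeros((1680,2240),np.uint8);cv2.fillConvexPoly(o,cv2.convexHull(((proj(c,Q)+.5)*4).astype(np.float32)).astype(int),1);return o
M=cv2.resize(m,None,fx=4,fy=4,interpolation=0)
f=lambda p:-float((sil(p)&M).sum())/float((sil(p)|M).sum())
for b in(a-.1,a+.1):
    q=minimize(f,[x,y,b],method='Nelder-Mead',options=dict(initial_simplex=[[x+i,y+j,b+k] for i,j,k in((0,0,0),(5,0,0),(0,5,0),(0,0,.2))]));print(q.x,q.fun)
o=im.copy();cs,_=cv2.findContours(sil(q.x)[::4,::4].copy(),0,2);cv2.drawContours(o,cs,-1,(0,255,0),1);cv2.imwrite('pics/fit_'+sys.argv[1],o)
E
python3 fit.py w4.png 581 -334.7 -0.33 30
```

```text
[ 581.39652574 -335.33753633  135.69051516] [-3.14144267e+00  1.21829831e-03  2.81170982e+00] [269 199  21  53 985]
[ 5.81172599e+02 -3.35406152e+02 -3.93240073e-01] -0.8524359182788707
[ 5.80872086e+02 -3.34857821e+02 -3.48291013e-01] -0.8495498894938278
```

View pics/fit_w4.png

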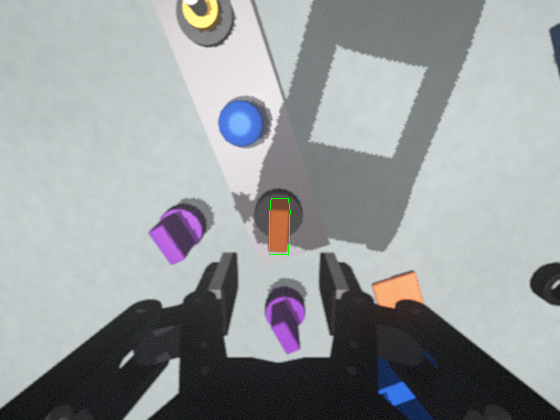

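The overlay fits the fin, which sits between the jaws and is aligned within about 2 degrees. I'll descend and grip.

>>> carry_out([
  {"dp": [0,0,40],"yaw": 2},
  {"dp": [0,0,65],"yaw": 2},
  {"dp": [0,0,75],"yaw": 2},
  {"dp": [0,0,75],"yaw": 2},
])

```text
clock: 4.22
eef_pos: [581.0, -336.0, 60.0]
tcp_rot: [-3.142, 0.001, 2.773]
contact_force: [-0.4, 0.3, 0.1]
opening: 0.5
grasp_force: 0.0
```

>>> carry_out([
  {"dp": [0,0,0],"yaw": 0},
  {"dp": [0,0,0],"yaw": 0},
  {"dp": [0,0,0],"yaw": 0},
  {"dp": [0,0,0],"yaw": 0},
  {"dp": [0,0,0],"yaw": 0},
  {"dp": [0,0,0],"yaw": 0},
], fingers=-1, grip_force=70)

```text
clock: 4.97
eef_pos: [581.5, -336.4, 60.8]
tcp_rot: [-3.141, 0.002, 2.772]
contact_force: [-0.0, 0.7, 7.0]
opening: 0.15
grasp_force: 68.7
```

>>> carry_out([
  {"dp": [0,0,-25],"yaw": 0},
  {"dp": [0,0,-60],"yaw": 0},
  {"dp": [10,25,-100],"yaw": 6},
  {"dp": [25,75,-110],"yaw": 14},
  {"dp": [40,125,-110],"yaw": 22},
  {"dp": [55,175,-110],"yaw": 31},
  {"dp": [71,225,-110],"yaw": 40},
  {"dp": [87,272,-100],"yaw": 48},
  {"dp": [100,312,-85],"yaw": 56},
  {"dp": [104.5,325,-80],"yaw": 60},
  {"dp": [104.5,325,-80],"yaw": 60},
  {"dp": [104.5,325,-80],"yaw": 60},
])

```text
clock: 6.48
eef_pos: [600.8, 4.2, 139.6]
tcp_rot: [3.141, 0.0, 1.726]
contact_force: [0.7, -0.2, -2.7]
opening: 0.151
grasp_force: 68.8
```

```bash
python3 - <<'E'
import pickle
from h import *
s=r.sense();c,im=snap('wrist','w5.png');pickle.dump((s,c),open('w5.pkl','wb'))
print(s['clock'],s['eef_pos'],s['tcp_rot'],s['contact_force'],s['opening'])
im=im[...,::-1].copy()
X,Y=np.meshgrid(np.arange(-80,120,.25),np.arange(535,670,.25))
P=np.stack([Y,X,np.full_like(X,40.)],-1).reshape(-1,3)
m=proj(c,P).reshape(*X.shape,2).astype(np.float32)
o=cv2.remap(im,m[...,0],m[...,1],cv2.INTER_CUBIC)
# predicted slot edges (red) and entry cross
def px(x,y): return int(round((y+80)*4)),int(round((x-535)*4))
u=np.array([-.149,.989]);n=np.array([.989,.149]);e=np.array([601.5,4.5])
for k in(-9,9): cv2.line(o,px(*(e+n*k-u*80)),px(*(e+n*k+u*100)),(0,0,255),1)
cv2.imwrite('pics/r5.png',cv2.resize(np.vstack([o]),None,fx=1,fy=1))
cv2.imwrite('pics/r5.png',np.hstack([o])); cv2.imwrite('pics/w5.png',im)
a=cv2.resize(im,(400,300)); b=cv2.resize(o,(800,540))[:,:]
cv2.imwrite('pics/comb.png',np.vstack([np.hstack([cv2.resize(im,(360,270)),np.zeros((270,440,3),np.uint8)])[:60],b]))
E
```

```text
6.475 [600.76053908   4.23016664 139.64144655] [3.14123059e+00 3.21651234e-04 1.72631864e+00] [ 0.71568254 -0.16097238 -2.65581125] 0.15094673397150607
```

View pics/r5.png

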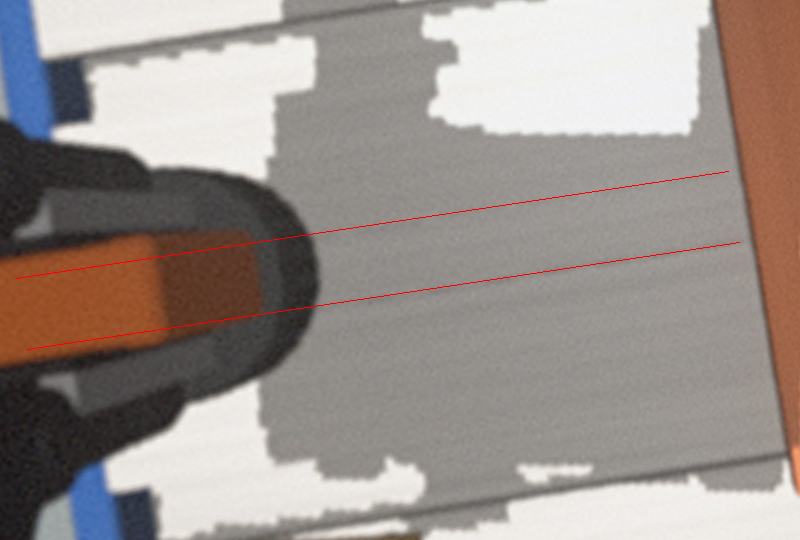

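The rectified view shows the stop's collar held over the slot. The middle slot has no contrast, but the outer slots' far walls show at (300,22) and (600,482). I'll take the middle slot as the centre between those.

```bash
python3 - <<'E'
import pickle
from h import *
s,c=pickle.load(open('w5.pkl','rb'));im=cv2.imread('pics/w5.png')
u=np.array([-.149,.989]);u/=np.linalg.norm(u);n=np.array([u[1],-u[0]]);e=np.array([601.5,4.5])
def strip(t0,t1,ks,z=40):
    T,K=np.meshgrid(np.arange(t0,t1,.5),ks);P=np.stack([e[0]+u[0]*T+n[0]*K,e[1]+u[1]*T+n[1]*K,np.full_like(T,z)],-1)
    m=proj(c,P.reshape(-1,3)).reshape(*T.shape,2).astype(np.float32);return cv2.cvtColor(cv2.remap(im,m[...,0],m[...,1],1),6).astype(float)
ks=np.arange(-72,72,.25)
for t0,t1 in((-20,0),(0,20),(20,40),(40,60),(60,80)):
    g=strip(t0,t1,ks); g=np.median(g,1); h=g-cv2.GaussianBlur(g[:,None],(1,0) if 0 else (1,41),10)[:,0]
    for lo,hi in((-70,-58),(-14,14),(58,70)):
        q=(ks>lo)&(ks<hi); kk=ks[q];i=np.argmin(h[q]); print(t0,(lo,hi),kk[i],round(h[q][i],1),np.round(g[q][max(0,i-5):i+6]).astype(int).tolist())
E
```

```text
-20 (-70, -58) -61.5 -51.0 [167, 152, 139, 131, 125, 122, 125, 129, 134, 138, 143]
-20 (-14, 14) 13.25 -19.0 [64, 65, 65, 66, 64, 64, 68, 72]
-20 (58, 70) 68.5 -54.8 [153, 135, 124, 116, 116, 113, 120, 130, 142, 158, 172]
0 (-70, -58) -62.25 -22.6 [127, 121, 116, 112, 110, 110, 114, 118, 124, 130, 135]
0 (-14, 14) 9.75 -4.0 [139, 137, 136, 136, 136, 136, 136, 137, 138, 139, 140]
0 (58, 70) 69.25 -40.9 [148, 146, 135, 121, 108, 107, 112, 120]
20 (-70, -58) -62.25 -45.9 [196, 180, 162, 145, 132, 126, 124, 124, 128, 135, 140]
20 (-14, 14) 9.75 -7.0 [141, 140, 138, 136, 136, 135, 137, 138, 140, 142, 143]
20 (58, 70) 64.0 -24.8 [124, 118, 113, 109, 107, 108, 112, 116, 121, 126, 132]
40 (-70, -58) -62.25 -53.7 [192, 173, 155, 140, 131, 126, 125, 130, 135, 141, 146]
40 (-14, 14) 9.25 -6.1 [145, 144, 141, 140, 140, 140, 140, 142, 144, 146, 148]
40 (58, 70) 63.0 -54.1 [143, 138, 132, 127, 121, 118, 120, 124, 134, 148, 167]
60 (-70, -58) -62.25 -53.2 [179, 160, 144, 132, 127, 125, 129, 135, 141, 146, 149]
60 (-14, 14) 9.25 -6.2 [146, 144, 143, 142, 142, 142, 142, 144, 146, 148, 151]
60 (58, 70) 63.5 -50.0 [133, 126, 119, 112, 107, 105, 109, 116, 126, 138, 152]
```

```bash
python3 - <<'E'
import pickle
from h import *
s,c=pickle.load(open('w5.pkl','rb'));im=cv2.imread('pics/w5.png')
h=cv2.cvtColor(im,cv2.COLOR_BGR2HSV);m=((h[...,0]<18)&(h[...,1]>130)&(h[...,2]>40))
m[:150]=0
k,l,st,_=cv2.connectedComponentsWithStats(m.astype(np.uint8));i=[i for i in range(1,k) if st[i,4]>200];print(st[i])
p=s['eef_pos'];y=s['tcp_rot'][2];tx=np.array([np.cos(y),np.sin(y)]);ty=np.array([np.sin(y),-np.cos(y)])
z0=p[2]-31
for a in(16,-16):
  for b in(-7,7):
    for z in(18,50): print(a,b,z,proj(c,[[*(p[:2]+tx*a+ty*b),z0+z]])[0].round(1))
g=[i for i in i if 230<st[i,0]<330][0]
for v in range(st[g,1],st[g,1]+st[g,3],6):
    q=np.nonzero(l[v]==g)[0];print(v,q.min(),q.max(),(q.min()+q.max())/2)
# collar dark extents
for v in (205,215,225): print(v,cv2.cvtColor(im,6)[v,225:335:3].tolist())
E
```

```text
[[ 262  236   33   86 2486]]
16 -7 18 [266.7 235.3]
16 -7 50 [264. 264.]
16 7 18 [293.1 235.3]
16 7 50 [296.6 264. ]
-16 -7 18 [267.4 287.9]
-16 -7 50 [265.  326.3]
-16 7 18 [292.2 287.9]
-16 7 50 [295.3 326.3]
236 269 285 277.0
242 267 290 278.5
248 265 291 278.0
254 264 292 278.0
260 264 292 278.0
266 263 294 278.5
272 262 293 277.5
278 263 293 278.0
284 263 293 278.0
290 264 293 278.5
296 263 293 278.0
302 264 293 278.5
308 264 292 278.0
314 264 293 278.5
320 264 292 278.0
205 [146, 147, 144, 141, 143, 142, 142, 143, 145, 142, 142, 143, 143, 143, 141, 137, 142, 145, 148, 141, 144, 143, 135, 142, 145, 139, 136, 140, 145, 144, 139, 140, 142, 140, 145, 143, 144]
215 [228, 142, 146, 143, 142, 146, 143, 143, 143, 143, 141, 143, 137, 140, 144, 138, 138, 145, 144, 141, 136, 138, 135, 143, 140, 137, 144, 143, 144, 145, 142, 142, 140, 141, 142, 143, 144]
225 [239, 240, 237, 229, 230, 186, 183, 140, 143, 145, 138, 98, 47, 54, 49, 46, 46, 49, 46, 48, 49, 44, 54, 43, 61, 133, 145, 142, 140, 143, 144, 142, 141, 139, 143, 139, 144]
```

>>> carry_out([
  {"dp": [0,2.4,20],"yaw": 0.3},
  {"dp": [0,2.4,45],"yaw": 0.3},
  {"dp": [0,2.4,50],"yaw": 0.3},
  {"dp": [0,2.4,52],"yaw": 0.3},
  {"dp": [0,2.4,54],"yaw": 0.3},
  {"dp": [0,2.4,56],"yaw": 0.3},
])

```text
clock: 7.28
eef_pos: [603.5, 5.2, 83.8]
tcp_rot: [3.14, 0.0, 1.72]
contact_force: [0.1, 0.3, -2.3]
opening: 0.147
grasp_force: 68.7
```

>>> carry_out([
  {"dp": [0,0,1],"yaw": 0},
  {"dp": [0,0,2],"yaw": 0},
  {"dp": [0,0,3],"yaw": 0},
  {"dp": [0,0,4],"yaw": 0},
  {"dp": [0,0,4],"yaw": 0},
])

```text
clock: 7.9
eef_pos: [602.9, 5.3, 79.2]
tcp_rot: [-3.141, -0.0, 1.72]
contact_force: [-0.0, -0.3, -1.6]
opening: 0.153
grasp_force: 68.7
```

>>> carry_out([
  {"dp": [0,0,2],"yaw": 0},
  {"dp": [0,0,4],"yaw": 0},
  {"dp": [0,0,5],"yaw": 0},
  {"dp": [0,0,6],"yaw": 0},
  {"dp": [0,0,6],"yaw": 0},
])

```text
clock: 8.52
eef_pos: [602.9, 5.3, 73.2]
tcp_rot: [-3.141, -0.0, 1.72]
contact_force: [0.1, 0.5, -2.9]
opening: 0.148
grasp_force: 68.7
```

>>> carry_out([
  {"dp": [0,0,0.7],"yaw": 0},
  {"dp": [0,0,1.4],"yaw": 0},
  {"dp": [0,0,2.0],"yaw": 0},
  {"dp": [0,0,2.0],"yaw": 0},
])

```text
clock: 9.02
eef_pos: [602.9, 5.3, 71.2]
tcp_rot: [-3.141, -0.0, 1.72]
contact_force: [-0.1, 0.5, -1.9]
opening: 0.151
grasp_force: 68.7
```

>>> carry_out([
  {"dp": [0,0,0.5],"yaw": 0},
  {"dp": [0,0,0.8],"yaw": 0},
  {"dp": [0,0,0.8],"yaw": 0},
])

```text
clock: 9.4
eef_pos: [603.0, 5.3, 70.8]
tcp_rot: [3.141, 0.0, 1.72]
contact_force: [-0.9, 0.9, 3.6]
opening: 0.152
grasp_force: 69.7
```

>>> carry_out([
  {"dp": [0,0,-0.4],"yaw": 6},
  {"dp": [0,0,-0.4],"yaw": 14},
  {"dp": [0,0,-0.4],"yaw": 22},
  {"dp": [0,0,-0.4],"yaw": 30},
  {"dp": [0,0,-0.4],"yaw": 38},
  {"dp": [0,0,-0.4],"yaw": 45},
  {"dp": [0,0,-0.4],"yaw": 45},
])

```text
clock: 10.28
eef_pos: [603.1, 5.2, 70.9]
tcp_rot: [3.141, -0.0, 0.935]
contact_force: [0.3, 0.7, -0.9]
opening: 0.152
grasp_force: 69.1
```

```bash
python3 -c "
from h import *
s=r.sense();print(s['eef_pos'],s['tcp_rot'],s['contact_force'],s['wrist_torque'],s['qpos'])"
```

```text
[603.11254065   5.22087764  70.87586221] [ 3.14136388e+00 -1.77447547e-04  9.34982628e-01] [ 0.28611136  0.67613417 -0.85594467] [ 0.03149526 -0.00450482  0.01552023] [6.16648211e-03 5.21170597e-01 1.80387389e+00 7.05021462e-06
 8.16258689e-01 6.41975373e-01]
```

Free so far. Second half of the turn:

>>> carry_out([
  {"dp": [0,0,0],"yaw": 8},
  {"dp": [0,0,0],"yaw": 16},
  {"dp": [0,0,0],"yaw": 24},
  {"dp": [0,0,0],"yaw": 31},
  {"dp": [0,0,0],"yaw": 38},
  {"dp": [0,0,0],"yaw": 42},
  {"dp": [0,0,0],"yaw": 45},
  {"dp": [0,0,0],"yaw": 45},
])

```text
clock: 11.28
eef_pos: [603.0, 5.2, 70.9]
tcp_rot: [3.142, 0.0, 0.152]
contact_force: [-0.5, -1.8, -0.5]
opening: 0.148
grasp_force: 69.1
```

```bash
python3 -c "
from h import *
s=r.sense();print(s['eef_pos'],s['tcp_rot'],s['contact_force'],s['wrist_torque'])"
```

```text
[602.96350841   5.22037568  70.85763094] [3.14154376e+00 2.04020426e-05 1.51666214e-01] [-0.49615019 -1.83233868 -0.52609336] [-0.08036562  0.08719673  0.06401401]
```

>>> carry_out([
  {"dp": [0,-8,0],"yaw": 0},
  {"dp": [0,-18,0],"yaw": 0},
  {"dp": [0,-28,0],"yaw": 0},
  {"dp": [0,-38,0],"yaw": 0},
  {"dp": [0,-48,0],"yaw": 0},
  {"dp": [0,-58,0],"yaw": 0},
  {"dp": [0,-65,0],"yaw": 0},
  {"dp": [0,-70,0],"yaw": 0},
  {"dp": [0,-70,0],"yaw": 0},
])

```text
clock: 12.4
eef_pos: [592.2, 75.1, 70.8]
tcp_rot: [-3.141, 0.001, 0.149]
contact_force: [-3.9, 0.6, 2.2]
opening: 0.152
grasp_force: 69.5
```

```bash
python3 -c "
from h import *
s=r.sense();print(s['eef_pos'],s['tcp_rot'],s['contact_force'],s['wrist_torque'])"
```

```text
[592.15108299  75.08449013  70.83880225] [-3.14096903e+00  7.26181646e-04  1.48855869e-01] [-3.94132557  0.60020957  2.16728298] [ 0.1606905   0.76366024 -0.00921922]
```

>>> carry_out([
  {"dp": [-0.4,-1,-0.1],"yaw": 0},
  {"dp": [-0.4,-3,-0.1],"yaw": 0},
  {"dp": [-0.4,-5,-0.1],"yaw": 0},
  {"dp": [-0.4,-7,-0.1],"yaw": 0},
  {"dp": [-0.4,-9,-0.1],"yaw": 0},
  {"dp": [-0.4,-11,-0.1],"yaw": 0},
  {"dp": [-0.4,-12.5,-0.1],"yaw": 0},
  {"dp": [-0.4,-14,-0.1],"yaw": 0},
  {"dp": [-0.4,-15.5,-0.1],"yaw": 0},
  {"dp": [-0.4,-17,-0.1],"yaw": 0},
  {"dp": [-0.4,-18.5,-0.1],"yaw": 0},
  {"dp": [-0.4,-20,-0.1],"yaw": 0},
])

```text
clock: 13.9
eef_pos: [589.1, 94.2, 70.9]
tcp_rot: [3.142, 0.0, 0.149]
contact_force: [-2.4, -2.8, -2.4]
opening: 0.152
grasp_force: 68.8
```

```bash
python3 - <<'E'
from h import *
s=r.sense();print(s['eef_pos'],s['tcp_rot'],s['contact_force'],s['wrist_torque'])
c,im=snap('scene','s6.png')
a=cv2.imread('pics/s6.png')[175:260,220:370]
cv2.imwrite('pics/s6c.png',cv2.resize(a,None,fx=5,fy=5,interpolation=cv2.INTER_CUBIC))
E
```

```text
[589.06354692  94.24960237  70.91434283] [3.14154119e+00 3.22979740e-04 1.48874251e-01] [-2.36758707 -2.81639773 -2.42790946] [-0.649382    0.58421303 -0.01903844]
```

>>> carry_out([
  {"dp": [-0.2,-1,0],"yaw": 0},
  {"dp": [-0.2,-2,0],"yaw": 0},
  {"dp": [-0.2,-3,0],"yaw": 0},
  {"dp": [-0.2,-4,0],"yaw": 0},
  {"dp": [-0.2,-5,0],"yaw": 0},
])

```text
clock: 14.58
eef_pos: [588.3, 99.2, 71.0]
tcp_rot: [3.142, 0.0, 0.149]
contact_force: [-1.9, -2.3, -2.6]
opening: 0.148
grasp_force: 68.7
```

>>> carry_out([
  {"dp": [0,-0.6,0],"yaw": 0},
  {"dp": [0,-1.2,0],"yaw": 0},
  {"dp": [0,-1.8,0],"yaw": 0},
])

```text
clock: 14.95
eef_pos: [588.0, 100.9, 71.0]
tcp_rot: [3.142, 0.0, 0.149]
contact_force: [-2.2, -2.1, -2.4]
opening: 0.146
grasp_force: 68.7
```

>>> carry_out([
  {"dp": [0,-0.6,0],"yaw": 0},
  {"dp": [0,-1.2,0],"yaw": 0},
  {"dp": [0,-1.8,0],"yaw": 0},
])

```text
clock: 15.32
eef_pos: [587.7, 102.7, 71.0]
tcp_rot: [3.142, 0.0, 0.149]
contact_force: [-2.9, -2.4, -2.9]
opening: 0.152
grasp_force: 68.8
```

>>> carry_out([
  {"dp": [-0.1,-0.5,0],"yaw": 0},
  {"dp": [-0.1,-1,0],"yaw": 0},
  {"dp": [-0.1,-1.5,0],"yaw": 0},
])

```text
clock: 15.7
eef_pos: [587.5, 104.2, 71.0]
tcp_rot: [-3.142, -0.0, 0.149]
contact_force: [-3.7, -2.6, -2.9]
opening: 0.155
grasp_force: 68.7
```

>>> carry_out([
  {"dp": [0,-0.5,0],"yaw": 0},
  {"dp": [0,-1,0],"yaw": 0},
  {"dp": [0,-1,0],"yaw": 0},
])

```text
clock: 16.08
eef_pos: [587.3, 105.2, 71.0]
tcp_rot: [-3.142, -0.0, 0.149]
contact_force: [-2.6, -2.3, -2.0]
opening: 0.147
grasp_force: 68.7
```

>>> carry_out([
  {"dp": [0,-0.4,0],"yaw": 0},
  {"dp": [0,-0.8,0],"yaw": 0},
  {"dp": [0,-0.8,0],"yaw": 0},
])

```text
clock: 16.45
eef_pos: [587.2, 106.0, 71.0]
tcp_rot: [-3.142, -0.0, 0.149]
contact_force: [-2.1, -2.9, -2.5]
opening: 0.151
grasp_force: 68.7
```

>>> carry_out([
  {"dp": [-0.1,-0.4,0],"yaw": 0},
  {"dp": [-0.1,-0.8,0],"yaw": 0},
  {"dp": [-0.1,-0.8,0],"yaw": 0},
])

```text
clock: 16.82
eef_pos: [587.0, 106.7, 71.0]
tcp_rot: [3.142, -0.0, 0.149]
contact_force: [-1.9, -2.9, -2.5]
opening: 0.15
grasp_force: 68.7
```

>>> carry_out([
  {"dp": [0,-0.4,0],"yaw": 0},
  {"dp": [0,-0.8,0],"yaw": 0},
  {"dp": [0,-0.8,0],"yaw": 0},
])

```text
clock: 17.2
eef_pos: [586.9, 107.6, 71.0]
tcp_rot: [-3.142, -0.0, 0.149]
contact_force: [-1.3, -2.0, -2.2]
opening: 0.15
grasp_force: 68.7
```

>>> carry_out([
  {"dp": [0,-0.4,0],"yaw": 0},
  {"dp": [0,-0.8,0],"yaw": 0},
  {"dp": [0,-0.8,0],"yaw": 0},
])

```text
clock: 17.58
eef_pos: [586.7, 108.4, 71.0]
tcp_rot: [-3.142, -0.0, 0.149]
contact_force: [-2.1, -3.1, -1.3]
opening: 0.157
grasp_force: 68.7
```

>>> carry_out([
  {"dp": [-0.1,-0.4,0],"yaw": 0},
  {"dp": [-0.1,-0.7,0],"yaw": 0},
  {"dp": [-0.1,-0.7,0],"yaw": 0},
])

```text
clock: 17.95
eef_pos: [586.6, 109.0, 71.0]
tcp_rot: [-3.142, -0.0, 0.149]
contact_force: [-1.1, -2.2, -2.3]
opening: 0.149
grasp_force: 68.7
```

>>> carry_out([
  {"dp": [0,-0.4,0],"yaw": 0},
  {"dp": [0,-0.6,0],"yaw": 0},
  {"dp": [0,-0.6,0],"yaw": 0},
])

```text
clock: 18.32
eef_pos: [586.5, 109.2, 71.0]
tcp_rot: [3.141, -0.0, 0.149]
contact_force: [-1.2, -4.9, -1.8]
opening: 0.148
grasp_force: 68.8
```

>>> carry_out([
  {"dp": [0,-0.1,0],"yaw": 0},
  {"dp": [0,-0.2,0],"yaw": 0},
  {"dp": [0,-0.2,0],"yaw": 0},
])

```text
clock: 18.7
eef_pos: [586.6, 109.2, 71.1]
tcp_rot: [3.141, -0.0, 0.149]
contact_force: [-0.9, -5.2, -2.6]
opening: 0.149
grasp_force: 68.8
```

>>> carry_out([
  {"dp": [0,-0.2,0],"yaw": 0},
  {"dp": [0,-0.3,0],"yaw": 0},
  {"dp": [0,-0.3,0],"yaw": 0},
])

```text
clock: 19.08
eef_pos: [586.5, 109.3, 71.0]
tcp_rot: [3.141, -0.0, 0.149]
contact_force: [-0.7, -7.6, -1.5]
opening: 0.152
grasp_force: 68.9
```

>>> carry_out([
  {"dp": [0,-0.2,0],"yaw": 0},
  {"dp": [0,-0.4,0],"yaw": 0},
  {"dp": [0,-0.5,0],"yaw": 0},
  {"dp": [0,-0.5,0],"yaw": 0},
])

```text
clock: 19.58
eef_pos: [586.5, 109.4, 71.1]
tcp_rot: [3.14, -0.0, 0.149]
contact_force: [-0.7, -9.8, -1.7]
opening: 0.147
grasp_force: 69.0
```

>>> carry_out([
  {"dp": [0,-0.2,0],"yaw": 0},
  {"dp": [0,-0.4,0],"yaw": 0},
  {"dp": [0,-0.5,0],"yaw": 0},
  {"dp": [0,-0.5,0],"yaw": 0},
])

```text
clock: 20.08
eef_pos: [586.5, 109.5, 71.1]
tcp_rot: [3.139, -0.0, 0.15]
contact_force: [0.0, -12.9, -1.9]
opening: 0.15
grasp_force: 69.0
```

>>> carry_out([
  {"dp": [0,-0.05,0],"yaw": 0},
  {"dp": [0,-0.05,0],"yaw": 0},
  {"dp": [0,-0.05,0],"yaw": 0},
  {"dp": [0,-0.05,0],"yaw": 0},
  {"dp": [0,-0.05,0],"yaw": 0},
  {"dp": [0,-0.05,0],"yaw": 0},
  {"dp": [0,-0.05,0],"yaw": 0},
  {"dp": [0,-0.05,0],"yaw": 0},
  {"dp": [0,-0.05,0],"yaw": 0},
  {"dp": [0,-0.05,0],"yaw": 0},
])

```text
clock: 21.32
eef_pos: [586.5, 109.5, 71.1]
tcp_rot: [3.139, -0.0, 0.15]
contact_force: [-0.0, -12.3, -1.8]
opening: 0.149
grasp_force: 69.0
```

```bash
python3 - <<'E'
from h import *
s=r.sense();print(s['clock'],s['eef_pos'],s['tcp_rot'],s['contact_force'],s['wrist_torque'])
E
```

```text
21.325 [586.53962035 109.50518162  71.117118  ] [ 3.13931593e+00 -1.79023861e-04  1.49586494e-01] [-1.09127871e-03 -1.22746771e+01 -1.77248434e+00] [-2.33479649 -0.01769829  0.00840372]
```

>>> carry_out([
  {"dp": [0,0.3,0.1],"yaw": 0},
  {"dp": [0,0.6,0.2],"yaw": 0},
  {"dp": [0,0.9,0.3],"yaw": 0},
  {"dp": [0,1.2,0.3],"yaw": 0},
  {"dp": [0,1.2,0.3],"yaw": 0},
])

```text
clock: 21.95
eef_pos: [586.6, 109.3, 71.0]
tcp_rot: [3.141, -0.0, 0.149]
contact_force: [-1.4, -6.6, 0.4]
opening: 0.149
grasp_force: 69.5
```

>>> carry_out([
  {"dp": [0,0.2,0],"yaw": 0},
  {"dp": [0,0.5,0],"yaw": 0},
  {"dp": [0,0.5,0],"yaw": 0},
])

```text
clock: 22.32
eef_pos: [586.6, 109.2, 70.9]
tcp_rot: [3.141, -0.0, 0.149]
contact_force: [-1.7, -5.3, 1.0]
opening: 0.151
grasp_force: 69.5
```

>>> carry_out([
  {"dp": [0,0.2,0],"yaw": 0},
  {"dp": [0,0.4,0],"yaw": 0},
  {"dp": [0,0.4,0],"yaw": 0},
], grip_force=25)

```text
clock: 22.7
eef_pos: [586.6, 109.1, 70.8]
tcp_rot: [-3.141, -0.0, 0.149]
contact_force: [-2.1, -3.4, 1.2]
opening: 0.153
grasp_force: 69.6
```

>>> carry_out([
  {"dp": [0,0,0],"yaw": 0},
  {"dp": [0,0,0],"yaw": 0},
  {"dp": [0,0,0],"yaw": 0},
  {"dp": [0,0,0],"yaw": 0},
], fingers=-0.3)

```text
clock: 23.2
eef_pos: [586.6, 109.2, 70.7]
tcp_rot: [-3.141, -0.0, 0.149]
contact_force: [0.2, 0.6, 0.0]
opening: 0.349
grasp_force: 0.0
```

>>> carry_out([
  {"dp": [0,0,-10],"yaw": 0},
  {"dp": [0,0,-40],"yaw": 0},
  {"dp": [0,0,-80],"yaw": 0},
  {"dp": [0,0,-110],"yaw": 0},
  {"dp": [0,0,-110],"yaw": 0},
  {"dp": [0,0,-110],"yaw": 0},
])

```text
clock: 23.95
eef_pos: [586.1, 108.9, 180.4]
tcp_rot: [-3.142, 0.0, 0.149]
contact_force: [0.0, 0.3, -0.9]
opening: 0.348
grasp_force: 0.0
```

```bash
python3 fit.py w7.png 586.6 109.2 0.15 40; python3 - <<'E'
from h import *
s=r.sense();c=r.get_calibration('wrist');im=cv2.imread('pics/w7.png')
u=np.array([-.149,.989]);u/=np.linalg.norm(u);n=np.array([u[1],-u[0]]);e=np.array([586.6,109.2])
# profile along the slot direction at several lateral offsets, board-top plane z=50
hsv=cv2.cvtColor(im,cv2.COLOR_BGR2HSV)
for k in(-60,-45,-30,30,45,60):
    T=np.arange(0,110,.25);q=proj(c,[[*(e+u*t+n*k),50] for t in T])
    ok=[(0<=a<560 and 0<=b<420 and hsv[int(b),int(a),0]<18 and hsv[int(b),int(a),1]>100) for a,b in q]
    w=T[np.array(ok)];print(k,(w.min(),w.max()) if len(w) else None)
E
```

```text
[586.1117159  108.94287471 180.43453864] [-3.14158831e+00  3.40930070e-04  1.48796229e-01] [270 187  17  45 658]
[5.86122838e+02 1.09380361e+02 1.67483482e-01] -0.7762866833800325
[5.85671167e+02 1.09252239e+02 1.91887921e-01] -0.7747442784605195
-60 (np.float64(18.25), np.float64(88.25))
-45 (np.float64(18.75), np.float64(88.0))
-30 (np.float64(0.0), np.float64(88.5))
30 (np.float64(19.25), np.float64(89.0))
45 (np.float64(18.75), np.float64(89.25))
60 (np.float64(19.25), np.float64(88.5))
```

```bash
python3 -c "
from rig import r
print(r.sign_off())"
```

```text
the job is handed in; nothing more can be done
None
```

The job is handed in at about 24 s: the stop is seated, locked crosswise in the middle slot, and released. It was pressed at about 12–13 N for just over a second, and the last image measured the board square with its near edge at the collar; contact with the nose bar was judged by feel, and sign-off gave no verdict.

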